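# Roll the edge trim of an instrument case flush

### The arm

A 7-joint arm with a two-finger parallel gripper is mounted at the origin on a cart in front of the work surface, level with it; the furniture and walls round the work are solid. World frame = base frame: x ahead of the robot, y to its left, z up, the work surface at z = 0. Lengths are in m, angles in rad, forces in N, time in s.
With the tool pointing down it reaches from about 0.4 to 0.875 m from the base axis. Payload 19.3 kg.
Tool frame: the origin (TCP) lies midway between the tips of the shut fingers; the grasp point (between the pads) lies bot.pinch_z behind it (bot.pinch_z is the distance from the TCP to the grasp point, in m); z points along the fingers, y is the line along which they close (so a half turn about z gives the same grasp; the last joint's range is limited). The gripper opens to 85 mm and grips with 20 to 120 N. Pads are 22 mm wide; open, the fingers measure 114 mm over their backs; the gripper's body (76 mm by 85 mm) begins 54 mm behind the grasp point. The pads swing forward as they close: fully open they stand 13 mm farther back than shut.
Start: joints at [1.219, 0.521, -0.036, 1.599, 0.021, 1.021, -0.113], TCP at [0.174, -0.6, 0.199] pointing down, gripper open.
Joint ranges: [-2.91, 2.91], [-0.3, 2.13], [-1.5, 1.42], [0.17, 2.43], [-1.26, 4.41], [0.16, 1.93], [-2.52, 2.52]. Speed limits (rad/s): [1.89, 1.89, 2.39, 2.39, 3.01, 3.01, 3.01].

### API

Orientations are given as [roll, pitch, yaw] about the fixed x, y, z axes, in that order (R = Rz(yaw) Ry(pitch) Rx(roll)).
In Python, from workcell import readout, grab_frame, camera_info, workorder, bot gives the robot as it stands. The module is installed in compiled form; this text tells all that it offers.
- The arm moves only by the tool drive_tool, never from a script. Its argument "targets" is a list of rows, each an object of numbers: "dx", "dy", "dz": the shift along the tool's x, y, z as a fraction of full scale; "yaw": the turn about the tool's z as a fraction of full scale; "fingers": the closure, from 0 (fully open) to 1 (shut). In form: [{"dx": .., "dy": .., "dz": .., "yaw": .., "fingers": ..}, ...]. A call has 1 to 20 rows; each row shifts and turns the commanded pose from where the row before left it, along the tool's axes as they then stand; what a row does not reach is not made up. Full scale, the value 1, is 0.1 m for a shift and 90 degrees for a turn. A row lasts 1/10 s, in which the tool goes at most 50 mm and 8.59 degrees, less where a joint would pass 70% of its speed; a pose out of reach is approached as far as the arm can. A call with a number of a shift or a turn outside -1 to 1 is refused whole. A call with a gripper value outside its range is refused whole. The fingers move at their own pace and stop on an object; "squeeze" is the grip in N (left out, the last holds). Time passes only in rows, so rows that do not move let the fingers close. It gives the time, the measured TCP pose, the force, the opening and the grip force at its end, in the units of the state.
- readout.observe(): the state, without advancing time (a new reading comes with each control period).
- grab_frame(name): name is "scene" or "top" or "wrist"; returns the picture (384x512x3 uint8, blue, green, red); there is no depth.
- camera_info(name): a dict with "fx", "fy", "cx", "cy" (pixels), "T" (4x4, takes a point from camera to world coordinates); the wrist camera has in their place "hand_eye" (4x4, takes a point from camera to tool coordinates, whose origin is the TCP and whose axes are the flange's). Camera axes: x right, y up, looking along -z (the intrinsics and any distortion apply to the point x, -y, -z); pixel columns grow to the right and rows downward; lengths in m; the calibration is good to about 2 mm. A picture is of the moment at which its call begins: read the wrist's pose just before it. camera_info takes no time and is no camera call.
- workorder.job_done(): hands the job in; it is judged then, once.
The state is a dict: "clock": time; "qpos": joint angles; "qd": joint speeds; "joint_efforts": joint torques, N m; "position": TCP position; "tool_rot": TCP orientation; "force": force on the tool from outside, world axes, zero at the start; "moment": the same for the moment, N m; "grip_width": finger opening in m; "finger_force": force on a finger pad.
Only numpy, scipy, OpenCV 4.12 (cv2) and the standard library are available. Lean on these libraries where they do the work, as an engineer would, in place of code of your own. Each camera call takes 0.05 s, during which the arm holds its last target. There are 200 camera calls.

### The job

Take the hand roller by its handle out of its stand and roll its wheel firmly along the edge trim of the instrument case, until all five trim sections are fully home, flush with the ends of the rail. Press with the wheel only, with roughly 12 N and never more than 22 N, or the clips break. Then hang the roller back upright in its stand, let go, and leave the jar, the tape and the relay block where they are.

Things in the scene. Friction and masses are not known exactly. Their poses are not given: they have to be found in the camera images.
- case: Flat grey instrument case, fixed; an aluminium rail (200 mm along y, 42 mm wide) along its near edge holds five black trim sections in a 160 mm row. Origin: on the bench under the rail's middle; x across the case, y left along the rail, z up. Behind the rail (x 15 to 105, y -110 to 110 mm) it is 34 mm high. Rail and case do not give under load.
- strip_right (a point): Nominal point for a level rail: right end of the trim where section 1 begins, mid-width, 50 mm above the bench. Not measured at the real rail, which is 44 to 56 mm high at its right outer edge. Right of this point is a bare flat end cap 20 mm long. End caps, channel walls (5 mm wide, beside the trim) and home trim form one flat surface.
- strip_left (a point): The same at the left end of section 5, 160 mm from strip_right; left of it the other 20 mm end cap. The rail is packed up by hand: from its right outer edge it slopes evenly, by up to 0.035 rad up or down, so its left outer edge lies 37 to 63 mm high. Height and slope are not measured: feel them with the roller.
- trim_1 (a joint): How far trim section 1 (from the right) has been pushed in, in m: 0 = standing 4 mm proud of the rail, 0.004 = fully home and flush. Hard black plastic, 31 mm long by 30 mm wide, edges rounded by 2 mm. Starts 0 to 0.001. It moves down under a press of more than 7 N (drag 60 N per m/s on top), stays where it is left, and stops hard at 0.004.
- trim_2 (a joint): How far trim section 2 (from the right) has been pushed in, in m: 0 = standing 4 mm proud of the rail, 0.004 = fully home and flush. Hard black plastic, 31 mm long by 30 mm wide, edges rounded by 2 mm. Like section 1.
- trim_3 (a joint): How far trim section 3 (from the right) has been pushed in, in m: 0 = standing 4 mm proud of the rail, 0.004 = fully home and flush. Hard black plastic, 31 mm long by 30 mm wide, edges rounded by 2 mm. Like section 1.
- trim_4 (a joint): How far trim section 4 (from the right) has been pushed in, in m: 0 = standing 4 mm proud of the rail, 0.004 = fully home and flush. Hard black plastic, 31 mm long by 30 mm wide, edges rounded by 2 mm. Like section 1.
- trim_5 (a joint): How far trim section 5 (from the right) has been pushed in, in m: 0 = standing 4 mm proud of the rail, 0.004 = fully home and flush. Hard black plastic, 31 mm long by 30 mm wide, edges rounded by 2 mm. Like section 1.
- roller: Hand roller, upright, 0.3 kg. Origin: lowest point of the wheel; z up the handle, y along the axle; it rolls along x. Wheel 44 mm diameter, 18 mm wide, between cheeks 29 mm over their outsides. Steel guard plate 58 (x) by 64 mm (y), z = 54 to 59 mm. Wooden handle 30 (x) by 24 mm (y), z = 59 to 109 mm: grip it across y, fingertips just above the plate.
- wheel (a joint): Turn of the wheel in rad, 0 at the start, free and unlimited; 1 rad is 22 mm of rolling, positive when rolling towards the roller's +x.
- stand: Plywood roller stand, fixed. Base 110 (x) by 100 mm (y), 8 mm thick; two walls 60 mm long in x, 10 mm thick, 40 mm apart inside, tops 70 mm high. The roller hangs between them, its guard plate on both tops. Origin: centre of the underside. Hung up: roller origin 16 mm above it, same x and y, axle along the stand's y (either way round).
- jar: Orange screw-top jar with a dark cap, 48 mm wide, 62 mm tall, loose; origin at the centre of its underside. Leave it alone.
- tape: Roll of black tape lying flat, 72 mm wide, 19 mm tall, loose; origin at the centre of its underside. Leave it alone.
- relay: Cream-coloured relay block standing upright, 36x36 mm, 54 mm tall, loose; origin at the centre of its underside. Leave it alone.

How it is judged:
On the way, in this order (a step that is already met when the one before it is completed fails the run):
1. the roller is lifted out of its stand (z of roller in the frame of stand above 0.05 m), for 0.2 s.
2. the wheel has rolled at least 44 mm (2 rad net) and is bearing on the case with more than 4 N ((value of joint wheel above 2 rad or value of joint wheel below -2 rad) and contact force between roller and case above 4 N), for 0.04 s.
3. all five trim sections are home (value of joint each of trim_1, trim_2, trim_3, trim_4, trim_5 above 0.003 m), for 0.2 s.
At the end, for the whole second after the job is handed in: All five trim sections are pushed in at least 3 of their 4 mm; the roller hangs at rest in its stand, upright within 0.1 rad, its origin within 20 mm along and 9 mm across the stand's middle and 11 to 21 mm above the stand's origin (all of step 3 and x of roller in the frame of stand between -0.02 and 0.02 m and y of roller in the frame of stand between -0.009 and 0.009 m and z of roller in the frame of stand between 0.011 and 0.021 m and angle between roller's own z axis and vertical below 0.1 rad and linear speed of roller below 0.02 m/s); the robot touches nothing.
It fails at once if the roller presses on the case, rail or trim with more than 22 N (contact force between roller and case above 22 N).
It fails at once if the gripper or arm presses on the case, rail or trim (contact force between any of the arm, the fingers and case above 1 N).
It fails at once if the jar, the tape or the relay block is moved more than 20 mm (distance of any of jar, tape, relay from where it was at the start of the episode above 0.02 m).
It also fails if it takes over 72 s, if anything falls off the work surface, if the arm or the gripper's body presses on something with over 40 N, if the wrist force passes 120 N, or if a joint passes its speed limit or range.

## Working session

There is one attempt and no reset: what is moved stays moved. The work goes in short steps, Python scripts to look and compute and a tool call to move; the robot and the scene stay as the last step left them, time stands still between calls to the robot, and variables do not carry over. Pictures are saved under pics/ and viewed, at most 10 in all, crops included, and the job is handed in when it is done.

Besides the shell and the picture viewer there is one more tool, called after "Emit:" as a command line: name --argument value ..., lists and objects as JSON in quotes. drive_tool: Moves the arm, as the interface text tells. Shift numbers are shares of 0.1 m and turn numbers shares of 90 degrees, none past 1 either way. Its arguments: {"type":"object","properties":{"targets":{"type":"array","items":{"type":"object","properties":{"dx":{"type":"number","minimum":-1,"maximum":1},"dy":{"type":"number","minimum":-1,"maximum":1},"dz":{"type":"number","minimum":-1,"maximum":1},"yaw":{"type":"number","minimum":-1,"maximum":1},"fingers":{"type":"number"}}}},"squeeze":{"type":"number"}},"required":["targets"]}

```bash
mkdir -p pics; python3 - <<'E'
from workcell import readout, grab_frame, camera_info, bot
import cv2
for n in("scene","top"):
    cv2.imwrite(f"pics/{n}0.png",grab_frame(n)); print(camera_info(n))
print(camera_info("wrist"),bot.pinch_z); print(readout.observe())
E
```

```text
{'fx': 461.97069092812114, 'fy': 461.97069092812114, 'cx': 256.87124208758786, 'cy': 190.0496295903061, 'T': array([[-0.81531279,  0.24672804, -0.52382281, -0.16827509],
       [-0.57849886, -0.38550444,  0.71883614,  1.06078042],
       [-0.02457898,  0.88910719,  0.45703859,  0.64923905],
       [ 0.        ,  0.        ,  0.        ,  1.        ]])}
{'fx': 374.91153903116634, 'fy': 374.91153903116634, 'cx': 253.52101430198903, 'cy': 193.5770454043814, 'T': array([[ 0.02440134,  0.98784264, -0.15353014,  0.34678703],
       [-0.99969268,  0.02343976, -0.00807036,  0.11514408],
       [-0.00437353,  0.15367988,  0.98811101,  1.24749005],
       [ 0.        ,  0.        ,  0.        ,  1.        ]])}
{'fx': 292.48179262576235, 'fy': 292.48179262576235, 'cx': 250.96515916258005, 'cy': 189.18628844216065, 'hand_eye': array([[-3.92092892e-04,  9.51132665e-01,  3.08782286e-01,
         7.85810080e-02],
       [ 9.99999801e-01,  2.20026041e-04,  5.92063948e-04,
         2.15022763e-04],
       [ 4.95191216e-04,  3.08782456e-01, -9.51132562e-01,
        -1.74219416e-01],
       [ 0.00000000e+00,  0.00000000e+00,  0.00000000e+00,
         1.00000000e+00]])} 0.0187
{'clock': 0.1, 'qpos': array([ 1.21882157,  0.52190673, -0.03633907,  1.5999556 ,  0.02122633,
        1.0211355 , -0.11276397]), 'qd': array([ 0.00059336, -0.00123608, -0.0006682 , -0.00196597, -0.00084872,
        0.00200188,  0.00243429]), 'joint_efforts': array([ 5.75375874e-03, -9.28489351e+01,  1.98521152e+00, -3.70532691e+01,
        1.82839937e-02,  5.34895429e-03,  1.67918671e-05]), 'position': array([ 0.1736544 , -0.60003015,  0.19841125]), 'tool_rot': array([-3.14057722e+00,  8.96135983e-05,  2.81823789e-01]), 'force': array([0.07894658, 0.28938259, 0.34106548]), 'moment': array([0.03027816, 0.02165785, 0.0070018 ]), 'finger_force': 0.0, 'grip_width': 0.08548248966667496}
```

View pics/scene0.png

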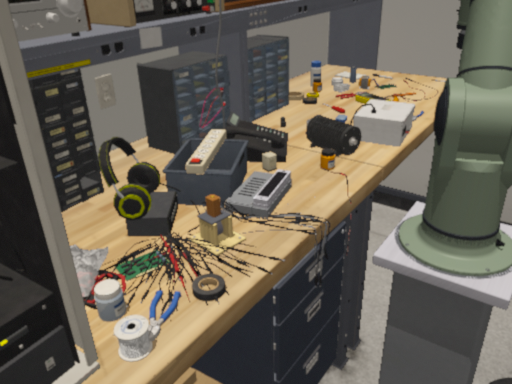

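View pics/top0.png

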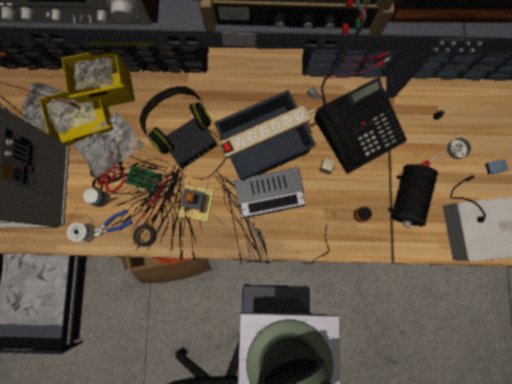

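The scene picture shows the roller in its stand at about (215,222), the case at (262,192), tape (208,287), jar (328,158) and relay (269,160). In the top picture the stand is at (195,200), case (270,192), tape (145,233), jar (362,214) and relay (327,165). Next, enlarged crops.

```bash
cat > h.py <<'E'
import numpy as np, cv2
from workcell import readout, grab_frame, camera_info, bot
from scipy.spatial.transform import Rotation as R
def ray(ci,uv,T=None):
    T=ci['T'] if T is None else T
    d=np.array([(uv[0]-ci['cx'])/ci['fx'],-(uv[1]-ci['cy'])/ci['fy'],-1.])
    return T[:3,3],T[:3,:3]@d
def atz(ci,uv,z,T=None):
    o,d=ray(ci,uv,T); return o+d*(z-o[2])/d[2]
def tri(rays):
    A=np.zeros((3,3));b=np.zeros(3)
    for o,d in rays:
        d=d/np.linalg.norm(d);P=np.eye(3)-np.outer(d,d);A+=P;b+=P@o
    x=np.linalg.solve(A,b)
    return x,[np.linalg.norm(np.cross(x-o,d/np.linalg.norm(d))) for o,d in rays]
def tcp():
    s=readout.observe();T=np.eye(4);T[:3,:3]=R.from_euler('xyz',s['tool_rot']).as_matrix();T[:3,3]=s['position'];return T
E
python3 - <<'E'
from h import *
t=cv2.imread('pics/top0.png');s=cv2.imread('pics/scene0.png')
a=cv2.resize(t[150:250,170:310],None,fx=4,fy=4,interpolation=2)
b=cv2.resize(s[140:260,180:310],None,fx=3,fy=3,interpolation=2)
im=np.zeros((600,800,3),np.uint8);
a=cv2.resize(t[155:225,170:310],None,fx=4,fy=4,interpolation=2)
im[:280,:560]=a
b=cv2.resize(s[160:250,185:305],None,fx=3.5,fy=3.5,interpolation=2)
im[281:281+b.shape[0],:b.shape[1]]=b
cv2.imwrite('pics/c1.png',im)
c=camera_info('top')
for n,uv,z in(('handle',(194,199),.125),('case',(270,192),.04),('tape',(145,233),.019),('jar',(362,214),.062),('relay',(327,165),.054)):print(n,atz(c,uv,z).round(3))
E
```

```text
handle [0.5   0.304 0.125]
case [0.541 0.071 0.04 ]
tape [0.399 0.476 0.019]
jar [ 0.474 -0.22   0.062]
relay [ 0.632 -0.112  0.054]
```

View pics/c1.png

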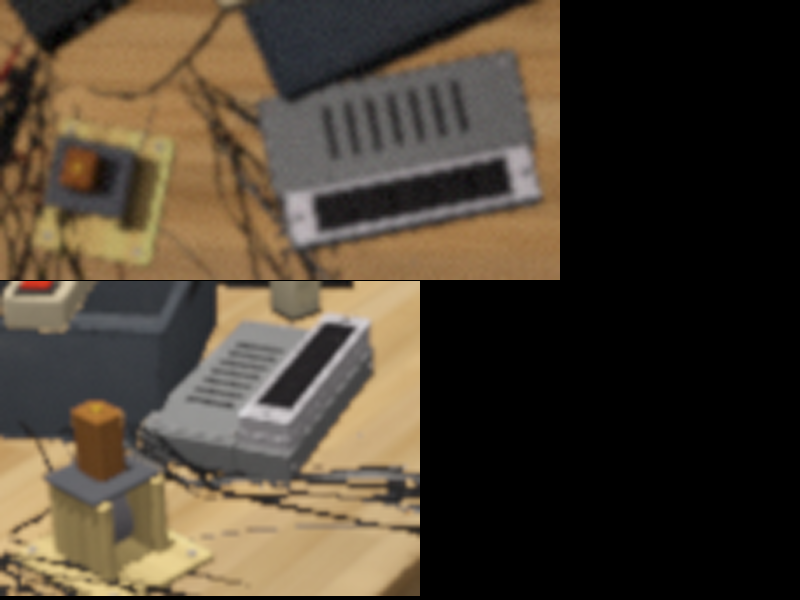

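The crop shows the roller's guard plate and handle at about (85,180), and the white end caps with the black trim slot at (410,190). I now bring the wrist camera over them.

Emit:
drive_tool --targets '[{"dx": 0.31,"dy": -0.26,"dz": -0.125,"fingers": 0},{"dx": 0.31,"dy": -0.26,"dz": -0.125},{"dx": 0.31,"dy": -0.26,"dz": -0.125},{"dx": 0.31,"dy": -0.26,"dz": -0.125},{"dx": 0.31,"dy": -0.26,"dz": -0.125},{"dx": 0.31,"dy": -0.26,"dz": -0.125},{"dx": 0.31,"dy": -0.26,"dz": -0.125},{"dx": 0.31,"dy": -0.26,"dz": -0.125},{"dx": 0.31,"dy": -0.26,"dz": -0.125},{"dx": 0.31,"dy": -0.26,"dz": -0.125},{"dx": 0.31,"dy": -0.26,"dz": -0.125},{"dx": 0.31,"dy": -0.26,"dz": -0.125}]'

```text
invalid input
```

```bash
python3 -c "
from h import *
print(readout.observe())"
```

```text
{'clock': 0.1, 'qpos': array([ 1.21882157,  0.52190673, -0.03633907,  1.5999556 ,  0.02122633,
        1.0211355 , -0.11276397]), 'qd': array([ 0.00059336, -0.00123608, -0.0006682 , -0.00196597, -0.00084872,
        0.00200188,  0.00243429]), 'joint_efforts': array([ 5.75375874e-03, -9.28489351e+01,  1.98521152e+00, -3.70532691e+01,
        1.82839937e-02,  5.34895429e-03,  1.67918671e-05]), 'position': array([ 0.1736544 , -0.60003015,  0.19841125]), 'tool_rot': array([-3.14057722e+00,  8.96135983e-05,  2.81823789e-01]), 'force': array([0.07894658, 0.28938259, 0.34106548]), 'moment': array([0.03027816, 0.02165785, 0.0070018 ]), 'finger_force': 0.0, 'grip_width': 0.08548248966667496}
```

Emit:
drive_tool --targets '[{"dx": 0.31,"dy": -0.26,"dz": -0.125,"yaw": 0,"fingers": 0},{"dx": 0.31,"dy": -0.26,"dz": -0.125,"yaw": 0,"fingers": 0},{"dx": 0.31,"dy": -0.26,"dz": -0.125,"yaw": 0,"fingers": 0},{"dx": 0.31,"dy": -0.26,"dz": -0.125,"yaw": 0,"fingers": 0},{"dx": 0.31,"dy": -0.26,"dz": -0.125,"yaw": 0,"fingers": 0},{"dx": 0.31,"dy": -0.26,"dz": -0.125,"yaw": 0,"fingers": 0},{"dx": 0.31,"dy": -0.26,"dz": -0.125,"yaw": 0,"fingers": 0},{"dx": 0.31,"dy": -0.26,"dz": -0.125,"yaw": 0,"fingers": 0},{"dx": 0.31,"dy": -0.26,"dz": -0.125,"yaw": 0,"fingers": 0},{"dx": 0.31,"dy": -0.26,"dz": -0.125,"yaw": 0,"fingers": 0},{"dx": 0.31,"dy": -0.26,"dz": -0.125,"yaw": 0,"fingers": 0},{"dx": 0.31,"dy": -0.26,"dz": -0.125,"yaw": 0,"fingers": 0}]'

```text
clock: 1.3
position: [0.4449, -0.1957, 0.3494]
tool_rot: [3.142, 0.0, 0.282]
force: [-0.3, 0.0, -0.6]
grip_width: 0.0855
finger_force: 0.0
```

Emit:
drive_tool --targets '[{"dx": 0.11,"dy": -0.38,"dz": 0.05,"yaw": 0,"fingers": 0},{"dx": 0.11,"dy": -0.38,"dz": 0.05,"yaw": 0,"fingers": 0},{"dx": 0.11,"dy": -0.38,"dz": 0.05,"yaw": 0,"fingers": 0},{"dx": 0.11,"dy": -0.38,"dz": 0.05,"yaw": 0,"fingers": 0},{"dx": 0.11,"dy": -0.38,"dz": 0.05,"yaw": 0,"fingers": 0},{"dx": 0.11,"dy": -0.38,"dz": 0.05,"yaw": 0,"fingers": 0},{"dx": 0.11,"dy": -0.38,"dz": 0.05,"yaw": 0,"fingers": 0},{"dx": 0.11,"dy": -0.38,"dz": 0.05,"yaw": 0,"fingers": 0},{"dx": 0.11,"dy": -0.38,"dz": 0.05,"yaw": 0,"fingers": 0},{"dx": 0,"dy": 0,"dz": 0,"yaw": 0,"fingers": 0}]'

```text
clock: 2.3
position: [0.4432, 0.1635, 0.3033]
tool_rot: [-3.14, 0.001, 0.288]
force: [-0.4, -0.8, 0.7]
grip_width: 0.0853
finger_force: 0.0
```

```bash
python3 - <<'E'
from h import *
T=tcp();np.save('T1.npy',T);print(T.round(4))
im=grab_frame('wrist');cv2.imwrite('pics/w1.png',im)
cv2.imwrite('pics/w1b.png',cv2.resize(im,(800,600),interpolation=2))
E
```

```text
[[ 9.589e-01  2.838e-01 -1.200e-03  4.432e-01]
 [ 2.838e-01 -9.589e-01  1.600e-03  1.635e-01]
 [-7.000e-04 -1.900e-03 -1.000e+00  3.033e-01]
 [ 0.000e+00  0.000e+00  0.000e+00  1.000e+00]]
```

View pics/w1b.png

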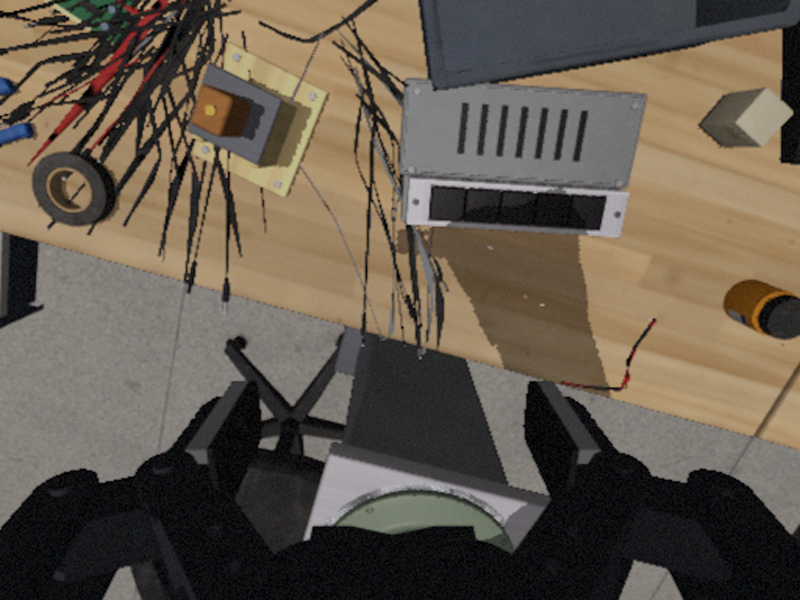

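The wrist view shows the roller handle top at about (210,110), guard plate (240,115), stand base corners (228,42), (328,93), (287,195), and the rail with corners near (405,178), (628,190), (620,236), (405,225). I take a second, closer view above the stand.

Emit:
drive_tool --targets '[{"dx": 0.25,"dy": -0.23,"dz": 0.1,"yaw": 0,"fingers": 0},{"dx": 0.25,"dy": -0.23,"dz": 0.1,"yaw": 0,"fingers": 0},{"dx": 0.25,"dy": -0.23,"dz": 0.1,"yaw": 0,"fingers": 0},{"dx": 0.25,"dy": -0.23,"dz": 0.1,"yaw": 0,"fingers": 0},{"dx": 0.25,"dy": -0.23,"dz": 0.1,"yaw": 0,"fingers": 0},{"dx": 0,"dy": 0,"dz": 0,"yaw": 0,"fingers": 0}]'

```text
clock: 2.95
position: [0.5329, 0.3059, 0.2516]
tool_rot: [-3.141, 0.003, 0.283]
force: [-0.8, 0.1, 0.4]
grip_width: 0.0852
finger_force: 0.0
```

```bash
python3 - <<'E'
from h import *
T=tcp();np.save('T2.npy',T);print(T.round(4))
im=grab_frame('wrist');cv2.imwrite('pics/w2.png',im)
cv2.imwrite('pics/w2b.png',cv2.resize(im,(800,600),interpolation=2))
E
```

```text
[[ 9.601e-01  2.795e-01 -2.800e-03  5.329e-01]
 [ 2.795e-01 -9.602e-01  0.000e+00  3.059e-01]
 [-2.700e-03 -8.000e-04 -1.000e+00  2.516e-01]
 [ 0.000e+00  0.000e+00  0.000e+00  1.000e+00]]
```

View pics/w2b.png

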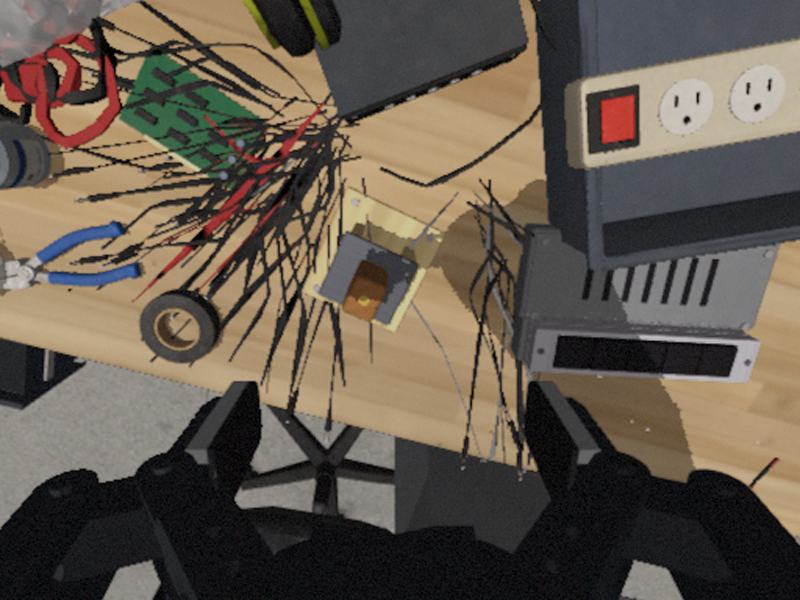

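The second view shows the handle top dot at (363,300), plate (370,275), base corners (348,187), (442,235), (395,330), and the rail from (528,325) to (758,383). I zoom both views in one composite.

```bash
python3 - <<'E'
from h import *
a=cv2.imread('pics/w1.png');b=cv2.imread('pics/w2.png');t=cv2.imread('pics/top0.png')
im=np.zeros((600,800,3),np.uint8)
def put(src,x,y,w,h,X,Y,k): im[Y:Y+h*k,X:X+w*k]=cv2.resize(src[y:y+h,x:x+w],None,fx=k,fy=k,interpolation=2)
put(a,110,20,110,110,0,0,3)      # 330
put(b,190,110,100,110,335,0,3)
put(a,250,100,160,60,0,335,2)    # 320x120
put(b,325,195,170,60,325,335,2)
put(a,250,100,155,55,0,456,2) if 0 else None
cv2.imwrite('pics/c2.png',im)
im=np.zeros((600,800,3),np.uint8)
put(a,110,20,70,90,0,0,1) if 0 else None
put(a,112,20,100,110,0,0,4)
put(b,190,115,100,100,400,0,4)
cv2.imwrite('pics/c2.png',im[:450])
im=np.zeros((600,800,3),np.uint8)
put(a,252,105,158,54,0,0,5)
put(b,328,198,160,56,0,300,5)
cv2.imwrite('pics/c3.png',im)
E
```

```text
(no output)
```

View pics/c2.png

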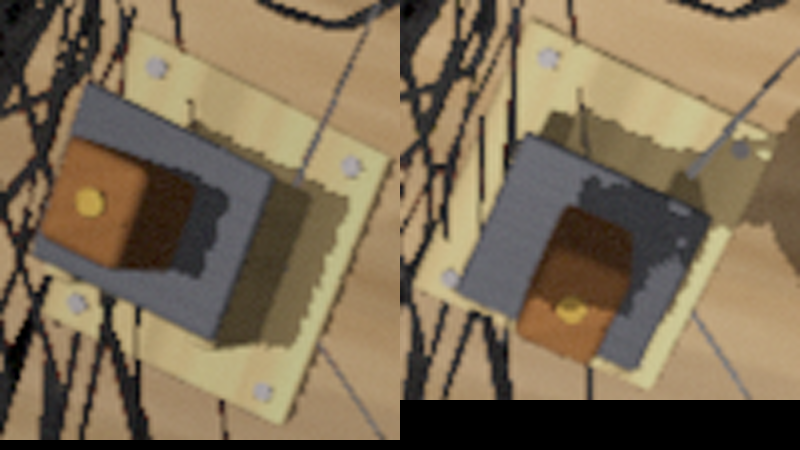

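View pics/c3.png

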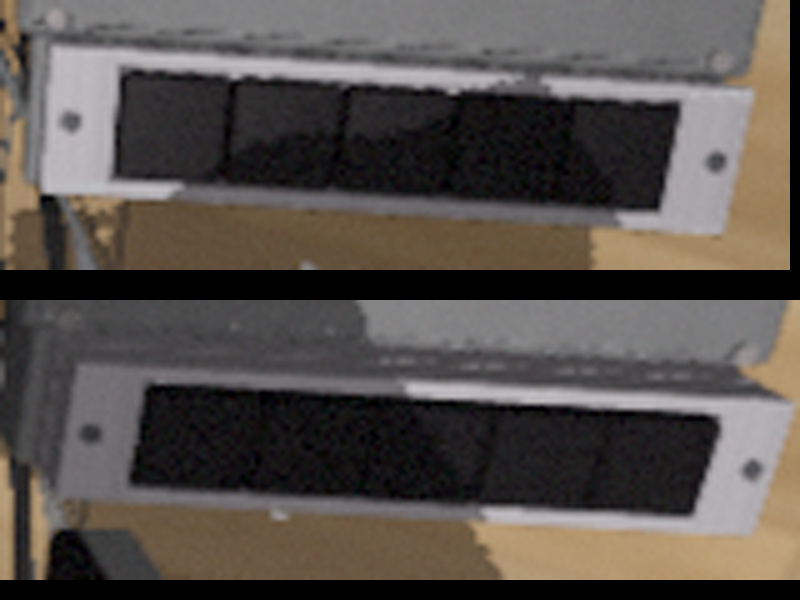

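The stand zoom gives plate corners, handle dot and base screws in both views; the rail zoom gives screws and rail corners in both. Triangulating them.

```bash
cat > m.py <<'E'
from h import *
w=camera_info('wrist');H=w['hand_eye'];T1=np.load('T1.npy')@H;T2=np.load('T2.npy')@H
f=lambda x0,y0,k,X,Y:(x0+(X+.5)/k-.5,y0+(Y+.5)/k-.5)
P={}
def pt(n,a,b,r=0):
    if r: u1=f(252,105,5,*a);u2=f(328,198,5,b[0],b[1]-300)
    else: u1=f(112,20,4,*a);u2=f(190,115,4,b[0]-400,b[1])
    P[n],e=tri([ray(w,u1,T1),ray(w,u2,T2)]);print(n,P[n].round(4),np.round(e[0],4))
pt('dot',(89,202),(571,310))
pt('pTL',(88,84),(528,135));pt('pTR',(274,180),(710,215));pt('pBR',(215,342),(632,372));pt('pBL',(33,250),(458,290))
pt('s1',(155,67),(547,57));pt('s2',(352,166),(740,149));pt('s4',(77,303),(449,278))
pt('bT',(132,25),(535,20));pt('bR',(390,158),(770,135));pt('bB',(283,424),(652,388))
pt('rLs',(71,122),(90,433),1);pt('rRs',(717,161),(753,469),1)
pt('rLF',(52,45),(78,363),1);pt('rRF',(752,90),(795,405),1);pt('rRN',(725,232),(758,533),1);pt('rLN',(43,193),(62,497),1)
pt('tLF',(120,70),(148,385),1);pt('tRF',(680,102),(720,414),1);
L=lambda a,b:(round(float(np.linalg.norm(P[a]-P[b])),4),round(float(np.degrees(np.arctan2(*(P[b]-P[a])[1::-1]))),2))
for a,b in(('pTL','pTR'),('pBL','pBR'),('pTL','pBL'),('pTR','pBR'),('s1','s2'),('s1','s4'),('bT','bR'),('bR','bB'),('rLs','rRs'),('rLF','rRF'),('rLN','rRN'),('rLF','rLN'),('rRF','rRN')):print(a,b,L(a,b))
print('plate',sum(P[k] for k in('pTL','pTR','pBL','pBR'))/4,'basec',(P['bT']+P['bB'])/2,(P['s2']+P['s4'])/2,'rail',(P['rLs']+P['rRs'])/2,sum(P[k] for k in('rLF','rRF','rLN','rRN'))/4)
E
python3 m.py
```

```text
dot [0.5058 0.3189 0.1257] 0.0001
pTL [0.5379 0.3446 0.0732] 0.0001
pTR [0.5278 0.284  0.068 ] 0.0007
pBR [0.4721 0.2925 0.0706] 0.0006
pBL [0.4844 0.3534 0.0742] 0.0001
s1 [0.5534 0.3482 0.0074] 0.0001
s2 [0.5412 0.2727 0.0063] 0.0002
s4 [0.4642 0.3626 0.0067] 0.0002
bT [0.5645 0.3555 0.0142] 0.001
bR [ 0.548   0.2619 -0.0045] 0.0008
bB [0.4421 0.2771 0.0054] 0.0001
rLs [0.4788 0.1524 0.0518] 0.0001
rRs [ 0.5212 -0.0286  0.0545] 0.0
rLF [0.4978 0.164  0.0528] 0.0
rRF [ 0.5421 -0.0289  0.0554] 0.0001
rRN [ 0.5034 -0.0398  0.0546] 0.0004
rLN [0.458  0.1538 0.0536] 0.0008
tLF [0.497  0.1434 0.0533] 0.0003
tRF [ 0.5335 -0.0116  0.054 ] 0.0001
pTL pTR (0.0617, -99.43)
pBL pBR (0.0623, -101.42)
pTL pBL (0.0542, 170.65)
pTR pBR (0.0564, 171.34)
s1 s2 (0.0765, -99.12)
s1 s4 (0.0903, 170.82)
bT bR (0.0969, -99.94)
bR bB (0.1075, 171.81)
rLs rRs (0.1859, -76.8)
rLF rRF (0.1979, -77.06)
rLN rRN (0.1988, -76.8)
rLF rLN (0.0411, -165.69)
rRF rRN (0.0402, -164.38)
plate [0.50556144 0.31861713 0.07152917] basec [0.50326051 0.31633185 0.00981759] [0.50273863 0.31766119 0.00651818] rail [0.4999809  0.06191382 0.05315273] [0.50030982 0.06226006 0.05410863]
```

Emit:
drive_tool --squeeze 100 --targets '[{"dx": -0.225,"dy": -0.2,"dz": 0,"yaw": 0,"fingers": 0},{"dx": 0,"dy": 0,"dz": 0.2,"yaw": 0.071,"fingers": 0},{"dx": 0,"dy": 0,"dz": 0.25,"yaw": 0.071,"fingers": 0},{"dx": 0,"dy": 0,"dz": 0.25,"yaw": 0.071,"fingers": 0},{"dx": 0,"dy": 0,"dz": 0.25,"yaw": 0.071,"fingers": 0},{"dx": 0,"dy": 0,"dz": 0,"yaw": 0,"fingers": 0},{"dx": 0,"dy": 0,"dz": 0,"yaw": 0,"fingers": 0}]'

```text
clock: 3.7
position: [0.5039, 0.3173, 0.1668]
tool_rot: [3.14, 0.003, -0.123]
force: [-0.0, 1.1, 1.0]
grip_width: 0.0854
finger_force: 0.0
```

```bash
python3 - <<'E'
from h import *
s=readout.observe();p=s['position'];yw=s['tool_rot'][2];c,n=np.cos(yw),np.sin(yw)
d=np.array([.5057,.3187])-p[:2];print(p,s['tool_rot'],s['qpos'].round(2),'tool dx,dy mm',1000*(c*d[0]+n*d[1]),1000*(n*d[0]-c*d[1]),'dyaw deg',np.degrees(yw)+9.3)
E
```

```text
[0.50393599 0.31731511 0.16683399] [ 3.1402394   0.00334914 -0.12331928] [-0.45  0.52 -0.3   1.7   0.18  0.95 -2.51] tool dx,dy mm 1.580261413872121 -1.5913535619263928 dyaw deg 2.23432584155067
```

Joint 7 is near its limit, so I take the half-turn grasp (yaw 170.7°).

Emit:
drive_tool --targets '[{"dx": 0,"dy": 0,"dz": 0,"yaw": -0.0945,"fingers": 0},{"dx": 0,"dy": 0,"dz": 0,"yaw": -0.0945,"fingers": 0},{"dx": 0,"dy": 0,"dz": 0,"yaw": -0.0945,"fingers": 0},{"dx": 0,"dy": 0,"dz": 0,"yaw": -0.0945,"fingers": 0},{"dx": 0,"dy": 0,"dz": 0,"yaw": -0.0945,"fingers": 0},{"dx": 0,"dy": 0,"dz": 0,"yaw": -0.0945,"fingers": 0},{"dx": 0,"dy": 0,"dz": 0,"yaw": -0.0945,"fingers": 0},{"dx": 0,"dy": 0,"dz": 0,"yaw": -0.0945,"fingers": 0},{"dx": 0,"dy": 0,"dz": 0,"yaw": -0.0945,"fingers": 0},{"dx": 0,"dy": 0,"dz": 0,"yaw": -0.0945,"fingers": 0},{"dx": 0,"dy": 0,"dz": 0,"yaw": -0.0945,"fingers": 0},{"dx": 0,"dy": 0,"dz": 0,"yaw": -0.0945,"fingers": 0},{"dx": 0,"dy": 0,"dz": 0,"yaw": -0.0945,"fingers": 0},{"dx": 0,"dy": 0,"dz": 0,"yaw": -0.0945,"fingers": 0},{"dx": 0,"dy": 0,"dz": 0,"yaw": -0.0945,"fingers": 0},{"dx": 0,"dy": 0,"dz": 0,"yaw": -0.0945,"fingers": 0},{"dx": 0,"dy": 0,"dz": 0,"yaw": -0.0945,"fingers": 0},{"dx": 0,"dy": 0,"dz": 0,"yaw": -0.0945,"fingers": 0},{"dx": 0,"dy": 0,"dz": 0,"yaw": -0.0945,"fingers": 0},{"dx": 0,"dy": 0,"dz": 0,"yaw": -0.0945,"fingers": 0}]'

```text
clock: 5.7
position: [0.5055, 0.3171, 0.1684]
tool_rot: [3.14, -0.001, 2.849]
force: [-0.3, 0.1, -0.1]
grip_width: 0.0857
finger_force: 0.0
```

```bash
cat > g.py <<'E'
import sys
from h import *
s=readout.observe();p=s['position'];yw=s['tool_rot'][2];c,n=np.cos(yw),np.sin(yw)
x,y,a=map(float,sys.argv[1:4])
d=np.array([x,y])-p[:2];print(p,s['tool_rot'],s['qpos'].round(2),'tool dx,dy units',10*(c*d[0]+n*d[1]),10*(n*d[0]-c*d[1]),'yaw units',((np.degrees(yw)-a+180)%360-180)/90)
print(s['force'],s['moment'],s['clock'])
E
python3 g.py .5057 .3187 170.7
```

```text
[0.50545544 0.31706006 0.16837822] [ 3.14022579e+00 -1.10456088e-03  2.84900165e+00] [-0.01  0.7  -1.01  1.67  0.64  1.14  0.08] tool dx,dy units 0.002388488353245205 0.016407835668914718 yaw units -0.08293588161393346
[-0.27836113  0.13620139 -0.09245473] [ 0.00905359 -0.02199035 -0.00716384] 5.7
```

Emit:
drive_tool --targets '[{"dx": 0.002,"dy": 0.016,"dz": 0,"yaw": -0.083,"fingers": 0},{"dx": 0,"dy": 0,"dz": 0.2,"yaw": 0,"fingers": 0},{"dx": 0,"dy": 0,"dz": 0.2,"yaw": 0,"fingers": 0},{"dx": 0,"dy": 0,"dz": 0.2,"yaw": 0,"fingers": 0},{"dx": 0,"dy": 0,"dz": 0.15,"yaw": 0,"fingers": 0},{"dx": 0,"dy": 0,"dz": 0.11,"yaw": 0,"fingers": 0},{"dx": 0,"dy": 0,"dz": 0,"yaw": 0,"fingers": 0},{"dx": 0,"dy": 0,"dz": 0,"yaw": 0,"fingers": 0}]'

```text
clock: 6.5
position: [0.5044, 0.319, 0.0806]
tool_rot: [-3.141, -0.003, 2.973]
force: [-0.1, -0.4, 0.5]
grip_width: 0.0855
finger_force: 0.0
```

```bash
python3 g.py .5057 .3187 170.7
```

```text
[0.50435931 0.31904918 0.08061788] [-3.14096651 -0.003495    2.97328966] [-0.05  0.81 -0.96  1.74  0.77  1.02  0.11] tool dx,dy units -0.013802351205102151 -0.0011967326457054026 yaw units -0.0038116820303372378
[-0.14418344 -0.37357122  0.5318593 ] [-0.00925133 -0.03742048 -0.01621578] 6.5
```

Emit:
drive_tool --squeeze 100 --targets '[{"dx": -0.013,"dy": 0,"dz": -0.015,"yaw": 0,"fingers": 1},{"dx": 0,"dy": 0,"dz": 0,"yaw": 0,"fingers": 1},{"dx": 0,"dy": 0,"dz": 0,"yaw": 0,"fingers": 1},{"dx": 0,"dy": 0,"dz": 0,"yaw": 0,"fingers": 1},{"dx": 0,"dy": 0,"dz": 0,"yaw": 0,"fingers": 1},{"dx": 0,"dy": 0,"dz": 0,"yaw": 0,"fingers": 1},{"dx": 0,"dy": 0,"dz": 0,"yaw": 0,"fingers": 1},{"dx": 0,"dy": 0,"dz": 0,"yaw": 0,"fingers": 1}]'

```text
clock: 7.3
position: [0.5054, 0.3189, 0.0818]
tool_rot: [-3.141, -0.004, 2.973]
force: [-0.6, -0.0, 7.4]
grip_width: 0.0212
finger_force: 98.1
```

```bash
python3 g.py .5057 .3187 170.7
```

```text
[0.5054379  0.3189317  0.08175072] [-3.14061433 -0.00357205  2.97342848] [-0.05  0.81 -0.96  1.73  0.77  1.02  0.12] tool dx,dy units -0.002971879287115944 -0.0018456265441651315 yaw units -0.0037233070048582955
[-0.55090132 -0.03705945  7.37610283] [-0.16569988  0.10289397 -0.05515247] 7.3
```

Emit:
drive_tool --targets '[{"dx": 0,"dy": 0,"dz": -0.05,"yaw": 0,"fingers": 1},{"dx": 0,"dy": 0,"dz": -0.15,"yaw": 0,"fingers": 1},{"dx": 0,"dy": 0,"dz": -0.2,"yaw": 0,"fingers": 1},{"dx": 0,"dy": 0,"dz": -0.3,"yaw": 0,"fingers": 1},{"dx": 0,"dy": 0,"dz": -0.3,"yaw": 0,"fingers": 1},{"dx": 0,"dy": 0,"dz": 0,"yaw": 0,"fingers": 1},{"dx": 0,"dy": 0,"dz": 0,"yaw": 0,"fingers": 1},{"dx": 0,"dy": 0,"dz": 0,"yaw": 0,"fingers": 1}]'

```text
clock: 8.1
position: [0.5054, 0.3182, 0.1807]
tool_rot: [-3.139, -0.005, 2.973]
force: [0.1, 0.8, -2.9]
grip_width: 0.0209
finger_force: 98.6
```

```bash
python3 g.py .5057 .3187 170.7; python3 - <<'E'
from h import *
cv2.imwrite('pics/s2.png',cv2.resize(grab_frame('scene')[100:260,140:340],(800,600)[:2],interpolation=2)) 
E
```

```text
[0.50543973 0.31815425 0.1806721 ] [-3.13911265 -0.00473267  2.97324609] [ 0.    0.7  -1.04  1.66  0.64  1.17  0.21] tool dx,dy units -0.0016514957321862554 0.0058163990875246905 yaw units -0.003839419033374093
[ 0.06803307  0.77665237 -2.89641061] [0.00652212 0.03450122 0.00591482] 8.1
```

View pics/s2.png

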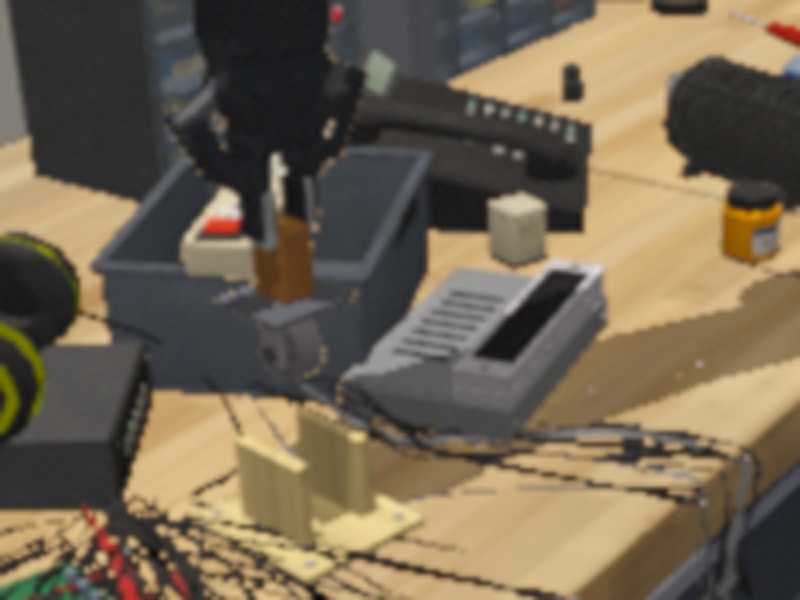

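The picture shows the roller held clear of the stand, wheel at about (295,345), plate (300,310), handle (285,260). I check by projection whether it slipped in the grip.

```bash
python3 - <<'E'
from h import *
c=camera_info('scene');T=c['T']
def pr(p):
    q=T[:3,:3].T@(np.array(p)-T[:3,3]);u=c['cx']+c['fx']*q[0]/-q[2];v=c['cy']-c['fy']*q[1]/-q[2]
    return round((u-140)*4),round((v-100)*3.75)
x,y,z=.5054,.3182,.1807
print('tcp',pr((x,y,z)),'grasp',pr((x,y,z+.0187)))
a=np.radians(-9.3);X=np.array([np.cos(a),np.sin(a),0]);Y=np.array([-np.sin(a),np.cos(a),0])
for zo in(z-.0658,z-.0658-.015):
    o=np.array([x,y,zo])
    print(zo,'wheelbot',pr(o),'wheelc',pr(o+[0,0,.022]),'plate corners',[pr(o+i*X*.029+j*Y*.032+np.array([0,0,.059])) for i in(-1,1) for j in(-1,1)],'htop',pr(o+[0,0,.109]))
E
```

```text
tcp (286, 281) grasp (284, 254)
0.1149 wheelbot (293, 372) wheelc (291, 342) plate corners [(359, 288), (277, 321), (296, 262), (214, 294)] htop (281, 219)
0.0999 wheelbot (295, 392) wheelc (293, 363) plate corners [(360, 309), (279, 343), (297, 283), (216, 315)] htop (283, 241)
```

No slip: the picture matches the expected pose. On to the right end cap.

Emit:
drive_tool --targets '[{"dx": -0.074,"dy": -0.34,"dz": 0,"yaw": 0,"fingers": 1},{"dx": -0.074,"dy": -0.34,"dz": 0,"yaw": 0,"fingers": 1},{"dx": -0.074,"dy": -0.34,"dz": 0,"yaw": 0,"fingers": 1},{"dx": -0.074,"dy": -0.34,"dz": 0,"yaw": 0,"fingers": 1},{"dx": -0.074,"dy": -0.34,"dz": 0,"yaw": 0,"fingers": 1},{"dx": -0.074,"dy": -0.34,"dz": 0,"yaw": 0,"fingers": 1},{"dx": -0.074,"dy": -0.34,"dz": 0,"yaw": 0,"fingers": 1},{"dx": -0.074,"dy": -0.34,"dz": 0,"yaw": 0,"fingers": 1},{"dx": -0.074,"dy": -0.34,"dz": 0,"yaw": 0,"fingers": 1},{"dx": -0.074,"dy": -0.34,"dz": 0,"yaw": 0,"fingers": 1},{"dx": 0,"dy": 0,"dz": 0,"yaw": 0.094,"fingers": 1},{"dx": 0,"dy": 0,"dz": 0,"yaw": 0.094,"fingers": 1},{"dx": 0,"dy": 0,"dz": 0,"yaw": 0.094,"fingers": 1},{"dx": 0,"dy": 0,"dz": 0,"yaw": 0.094,"fingers": 1},{"dx": 0,"dy": 0,"dz": 0,"yaw": 0.094,"fingers": 1},{"dx": 0,"dy": 0,"dz": 0,"yaw": 0.094,"fingers": 1},{"dx": 0,"dy": 0,"dz": 0,"yaw": 0.094,"fingers": 1},{"dx": 0,"dy": 0,"dz": 0,"yaw": 0.094,"fingers": 1},{"dx": 0,"dy": 0,"dz": 0,"yaw": 0,"fingers": 1},{"dx": 0,"dy": 0,"dz": 0,"yaw": 0,"fingers": 1}]'

```text
clock: 10.15
position: [0.5215, -0.0288, 0.1811]
tool_rot: [-3.137, -0.0, 1.797]
force: [0.1, 0.4, -3.7]
grip_width: 0.0211
finger_force: 99.0
```

```bash
python3 g.py .5214 -.03 103.1
```

```text
[ 0.5214751  -0.02880977  0.18111799] [-3.13651526e+00 -2.92902789e-04  1.79693911e+00] [ 0.55  0.49 -0.83  1.85  0.43  0.99 -0.23] tool dx,dy units -0.011430830307988181 -0.0034006093470773224 yaw units -0.0015885904194306022
[ 0.08476109  0.39150119 -3.6549225 ] [-0.01338577  0.0383829   0.05288279] 10.15
```

Emit:
drive_tool --targets '[{"dx": -0.011,"dy": -0.003,"dz": 0.2,"yaw": 0,"fingers": 1},{"dx": 0,"dy": 0,"dz": 0.2,"yaw": 0,"fingers": 1},{"dx": 0,"dy": 0,"dz": 0.1,"yaw": 0,"fingers": 1},{"dx": 0,"dy": 0,"dz": 0.04,"yaw": 0,"fingers": 1},{"dx": 0,"dy": 0,"dz": 0.02,"yaw": 0,"fingers": 1},{"dx": 0,"dy": 0,"dz": 0,"yaw": 0,"fingers": 1},{"dx": 0,"dy": 0,"dz": 0,"yaw": 0,"fingers": 1},{"dx": 0,"dy": 0,"dz": 0,"yaw": 0,"fingers": 1}]'

```text
clock: 10.95
position: [0.5217, -0.0302, 0.126]
tool_rot: [-3.138, 0.0, 1.792]
force: [1.0, -0.1, -3.1]
grip_width: 0.0213
finger_force: 99.0
```

```bash
python3 g.py .5214 -.03 103.1
```

```text
[ 0.52169383 -0.03016613  0.12597185] [-3.13793013e+00  2.09119050e-04  1.79216444e+00] [ 0.51  0.56 -0.78  1.91  0.51  0.88 -0.3 ] tool dx,dy units 0.0022659117660568406 -0.0025017986162215356 yaw units -0.004628235098176485
[ 1.02997509 -0.11980905 -3.09259848] [ 0.00373128 -0.03960392  0.01744501] 10.95
```

Emit:
drive_tool --targets '[{"dx": 0,"dy": 0,"dz": 0.01,"yaw": 0,"fingers": 1},{"dx": 0,"dy": 0,"dz": 0.01,"yaw": 0,"fingers": 1},{"dx": 0,"dy": 0,"dz": 0.01,"yaw": 0,"fingers": 1},{"dx": 0,"dy": 0,"dz": 0,"yaw": 0,"fingers": 1}]'

```text
clock: 11.35
position: [0.5213, -0.0301, 0.1223]
tool_rot: [-3.137, -0.0, 1.792]
force: [-0.2, 0.5, -3.7]
grip_width: 0.0212
finger_force: 99.0
```

Emit:
drive_tool --targets '[{"dx": 0,"dy": 0,"dz": 0.01,"yaw": 0,"fingers": 1},{"dx": 0,"dy": 0,"dz": 0,"yaw": 0,"fingers": 1},{"dx": 0,"dy": 0,"dz": 0,"yaw": 0,"fingers": 1}]'

```text
clock: 11.65
position: [0.5214, -0.0301, 0.1214]
tool_rot: [-3.137, -0.0, 1.792]
force: [0.2, -0.5, -2.7]
grip_width: 0.0212
finger_force: 99.0
```

Emit:
drive_tool --targets '[{"dx": 0,"dy": 0,"dz": 0.005,"yaw": 0,"fingers": 1},{"dx": 0,"dy": 0,"dz": 0.005,"yaw": 0,"fingers": 1}]'

```text
clock: 11.85
position: [0.5217, -0.0301, 0.1207]
tool_rot: [-3.138, 0.0, 1.792]
force: [-1.2, 0.5, 9.2]
grip_width: 0.0211
finger_force: 100.5
```

Emit:
drive_tool --targets '[{"dx": 0,"dy": 0,"dz": 0.005,"yaw": 0,"fingers": 1},{"dx": 0,"dy": 0,"dz": 0,"yaw": 0,"fingers": 1}]'

```text
clock: 12.05
position: [0.5219, -0.03, 0.1207]
tool_rot: [-3.138, 0.0, 1.792]
force: [-1.2, -0.1, 11.5]
grip_width: 0.0213
finger_force: 100.9
```

Contact on the right cap at TCP z = 0.1207 (about 13–15 N). Now the left cap.

Emit:
drive_tool --targets '[{"dx": 0,"dy": 0,"dz": -0.1,"yaw": 0,"fingers": 1},{"dx": 0.2,"dy": 0,"dz": 0,"yaw": -0.005,"fingers": 1},{"dx": 0.4,"dy": 0,"dz": 0,"yaw": 0,"fingers": 1},{"dx": 0.4,"dy": 0,"dz": 0,"yaw": 0,"fingers": 1},{"dx": 0.4,"dy": 0,"dz": 0,"yaw": 0,"fingers": 1},{"dx": 0.3,"dy": 0,"dz": 0,"yaw": 0,"fingers": 1},{"dx": 0.19,"dy": 0,"dz": 0,"yaw": 0,"fingers": 1},{"dx": 0,"dy": 0,"dz": 0,"yaw": 0,"fingers": 1},{"dx": 0,"dy": 0,"dz": 0,"yaw": 0,"fingers": 1},{"dx": 0,"dy": 0,"dz": 0,"yaw": 0,"fingers": 1}]'

```text
clock: 13.05
position: [0.4789, 0.153, 0.1301]
tool_rot: [-3.137, 0.0, 1.799]
force: [0.3, -0.1, -3.0]
grip_width: 0.0212
finger_force: 99.0
```

```bash
python3 g.py .4786 .154 103.1
```

```text
[0.47890368 0.15302659 0.13009593] [-3.13706788e+00  2.92730728e-04  1.79878639e+00] [ 0.18  0.53 -0.81  1.95  0.5   0.87 -0.67] tool dx,dy units 0.010168601860600162 -0.0007580899676821224 yaw units -0.00041257445407470386
[ 0.33261022 -0.1000051  -2.99610465] [ 0.03242765  0.00256544 -0.00178435] 13.05
```

Emit:
drive_tool --targets '[{"dx": 0.01,"dy": 0,"dz": 0.04,"yaw": 0,"fingers": 1},{"dx": 0,"dy": 0,"dz": 0.03,"yaw": 0,"fingers": 1},{"dx": 0,"dy": 0,"dz": 0.01,"yaw": 0,"fingers": 1},{"dx": 0,"dy": 0,"dz": 0.01,"yaw": 0,"fingers": 1},{"dx": 0,"dy": 0,"dz": 0,"yaw": 0,"fingers": 1}]'

```text
clock: 13.55
position: [0.4783, 0.1548, 0.1209]
tool_rot: [-3.137, -0.0, 1.8]
force: [0.0, 0.8, -3.3]
grip_width: 0.0208
finger_force: 99.0
```

Emit:
drive_tool --targets '[{"dx": 0,"dy": 0,"dz": 0.01,"yaw": 0,"fingers": 1},{"dx": 0,"dy": 0,"dz": 0,"yaw": 0,"fingers": 1}]'

```text
clock: 13.75
position: [0.4784, 0.1549, 0.1199]
tool_rot: [-3.137, -0.0, 1.8]
force: [0.7, 0.5, -2.7]
grip_width: 0.0211
finger_force: 99.0
```

Emit:
drive_tool --targets '[{"dx": 0,"dy": 0,"dz": 0.008,"yaw": 0,"fingers": 1},{"dx": 0,"dy": 0,"dz": 0,"yaw": 0,"fingers": 1}]'

```text
clock: 13.95
position: [0.4784, 0.155, 0.1192]
tool_rot: [-3.137, -0.0, 1.8]
force: [-0.7, 0.7, -1.0]
grip_width: 0.0211
finger_force: 99.2
```

Emit:
drive_tool --targets '[{"dx": 0,"dy": 0,"dz": 0.005,"yaw": 0,"fingers": 1},{"dx": 0,"dy": 0,"dz": 0,"yaw": 0,"fingers": 1}]'

```text
clock: 14.15
position: [0.4785, 0.155, 0.1188]
tool_rot: [-3.137, -0.0, 1.8]
force: [0.1, 0.0, 1.3]
grip_width: 0.0209
finger_force: 99.5
```

Emit:
drive_tool --targets '[{"dx": 0,"dy": 0,"dz": 0,"yaw": 0,"fingers": 1},{"dx": 0,"dy": 0,"dz": 0,"yaw": 0,"fingers": 1}]'

```text
clock: 14.35
position: [0.4785, 0.155, 0.1188]
tool_rot: [-3.137, -0.0, 1.8]
force: [0.1, 0.3, 1.6]
grip_width: 0.021
finger_force: 99.5
```

Emit:
drive_tool --targets '[{"dx": 0,"dy": 0,"dz": 0.005,"yaw": 0,"fingers": 1},{"dx": 0,"dy": 0,"dz": 0,"yaw": 0,"fingers": 1}]'

```text
clock: 14.55
position: [0.4785, 0.155, 0.1183]
tool_rot: [-3.137, -0.0, 1.8]
force: [0.1, 0.1, 3.6]
grip_width: 0.0212
finger_force: 99.9
```

Emit:
drive_tool --targets '[{"dx": 0,"dy": 0,"dz": 0.005,"yaw": 0,"fingers": 1},{"dx": 0,"dy": 0,"dz": 0,"yaw": 0,"fingers": 1}]'

```text
clock: 14.75
position: [0.4786, 0.1551, 0.1179]
tool_rot: [-3.138, -0.0, 1.8]
force: [-0.5, -0.3, 6.4]
grip_width: 0.0206
finger_force: 100.3
```

Emit:
drive_tool --targets '[{"dx": 0,"dy": 0,"dz": -0.01,"yaw": 0,"fingers": 1},{"dx": 0,"dy": 0,"dz": 0,"yaw": 0,"fingers": 1}]'

```text
clock: 14.95
position: [0.4784, 0.1549, 0.1187]
tool_rot: [-3.137, -0.0, 1.8]
force: [-0.2, 1.0, 2.4]
grip_width: 0.021
finger_force: 99.6
```

Emit:
drive_tool --targets '[{"dx": 0,"dy": 0,"dz": -0.01,"yaw": 0,"fingers": 1},{"dx": 0,"dy": 0,"dz": 0,"yaw": 0,"fingers": 1}]'

```text
clock: 15.15
position: [0.4782, 0.1547, 0.1195]
tool_rot: [-3.137, -0.0, 1.8]
force: [0.4, 0.5, -2.9]
grip_width: 0.0211
finger_force: 99.1
```

```bash
python3 g.py .4786 .154 103.1
```

```text
[0.47819668 0.15474534 0.11953931] [-3.13667279e+00 -6.85266034e-05  1.79980032e+00] [ 0.16  0.55 -0.8   1.96  0.52  0.85 -0.69] tool dx,dy units -0.008174394944609203 0.0022359643984006922 yaw units 0.00023291702639135616
[ 0.44838192  0.49238935 -2.92412466] [0.00017433 0.00143606 0.01414711] 15.15
```

Contact is elastic, about 5 N/mm, left cap at z ≈ 0.1193. I press to about 10 N and roll right along the rail.

Emit:
drive_tool --targets '[{"dx": 0,"dy": 0,"dz": 0.012,"yaw": 0,"fingers": 1},{"dx": 0,"dy": 0,"dz": 0.01,"yaw": 0,"fingers": 1},{"dx": -0.02,"dy": 0,"dz": 0,"yaw": 0,"fingers": 1},{"dx": -0.04,"dy": 0,"dz": 0,"yaw": 0,"fingers": 1},{"dx": -0.05,"dy": 0,"dz": -0.0005,"yaw": 0,"fingers": 1}]'

```text
clock: 15.65
position: [0.4811, 0.1453, 0.118]
tool_rot: [-3.138, -0.001, 1.801]
force: [-1.8, 2.8, 8.9]
grip_width: 0.0211
finger_force: 100.5
```

Emit:
drive_tool --targets '[{"dx": -0.05,"dy": 0,"dz": -0.0005,"yaw": 0,"fingers": 1},{"dx": -0.05,"dy": 0,"dz": -0.0005,"yaw": 0,"fingers": 1}]'

```text
clock: 15.85
position: [0.4834, 0.1347, 0.118]
tool_rot: [-3.138, -0.0, 1.8]
force: [-1.0, 0.2, 8.3]
grip_width: 0.021
finger_force: 100.5
```

Emit:
drive_tool --targets '[{"dx": -0.05,"dy": 0,"dz": -0.0005,"yaw": 0,"fingers": 1},{"dx": -0.05,"dy": 0,"dz": -0.0005,"yaw": 0,"fingers": 1},{"dx": -0.05,"dy": 0,"dz": -0.0005,"yaw": 0,"fingers": 1},{"dx": -0.05,"dy": 0,"dz": -0.0005,"yaw": 0,"fingers": 1},{"dx": -0.05,"dy": 0,"dz": -0.0005,"yaw": 0,"fingers": 1}]'

```text
clock: 16.35
position: [0.4892, 0.1108, 0.1184]
tool_rot: [-3.138, -0.001, 1.8]
force: [-1.7, 1.4, 10.1]
grip_width: 0.021
finger_force: 100.8
```

```bash
python3 g.py .5214 -.03 103.1
```

```text
[0.48918216 0.11077266 0.1184167 ] [-3.13834999e+00 -8.83136412e-04  1.80028366e+00] [ 0.25  0.55 -0.79  1.96  0.52  0.85 -0.6 ] tool dx,dy units -1.444109048252138 -0.0064953813515544745 yaw units 0.0005406163865052981
[-1.7096449   1.40448998 10.09324687] [ 0.18653238  0.46060628 -0.03956922] 16.35
```

Emit:
drive_tool --targets '[{"dx": -0.05,"dy": 0,"dz": -0.0008,"yaw": 0,"fingers": 1},{"dx": -0.05,"dy": 0,"dz": -0.0008,"yaw": 0,"fingers": 1},{"dx": -0.05,"dy": 0,"dz": -0.0008,"yaw": 0,"fingers": 1},{"dx": -0.05,"dy": 0,"dz": -0.0008,"yaw": 0,"fingers": 1},{"dx": -0.05,"dy": 0,"dz": -0.0008,"yaw": 0,"fingers": 1},{"dx": -0.05,"dy": 0,"dz": -0.0008,"yaw": 0,"fingers": 1}]'

```text
clock: 16.95
position: [0.4961, 0.0818, 0.119]
tool_rot: [-3.139, -0.001, 1.8]
force: [-1.3, 2.3, 11.9]
grip_width: 0.0208
finger_force: 101.0
```

Emit:
drive_tool --targets '[{"dx": -0.05,"dy": 0,"dz": -0.0008,"yaw": 0,"fingers": 1},{"dx": -0.05,"dy": 0,"dz": -0.0008,"yaw": 0,"fingers": 1},{"dx": -0.05,"dy": 0,"dz": -0.0008,"yaw": 0,"fingers": 1},{"dx": -0.05,"dy": 0,"dz": -0.0008,"yaw": 0,"fingers": 1}]'

```text
clock: 17.35
position: [0.5008, 0.0617, 0.1193]
tool_rot: [-3.139, -0.0, 1.8]
force: [-1.6, 1.0, 13.5]
grip_width: 0.021
finger_force: 101.0
```

Emit:
drive_tool --targets '[{"dx": -0.03,"dy": 0,"dz": -0.008,"yaw": 0,"fingers": 1},{"dx": -0.05,"dy": 0,"dz": -0.0015,"yaw": 0,"fingers": 1},{"dx": -0.05,"dy": 0,"dz": -0.0015,"yaw": 0,"fingers": 1},{"dx": -0.05,"dy": 0,"dz": -0.0015,"yaw": 0,"fingers": 1},{"dx": -0.05,"dy": 0,"dz": -0.0015,"yaw": 0,"fingers": 1}]'

```text
clock: 17.85
position: [0.5057, 0.0388, 0.1202]
tool_rot: [-3.138, -0.0, 1.8]
force: [0.6, 0.1, 3.6]
grip_width: 0.0211
finger_force: 99.9
```

Emit:
drive_tool --targets '[{"dx": -0.05,"dy": 0,"dz": -0.0015,"yaw": 0,"fingers": 1},{"dx": -0.05,"dy": 0,"dz": -0.0015,"yaw": 0,"fingers": 1},{"dx": -0.05,"dy": 0,"dz": -0.0015,"yaw": 0,"fingers": 1},{"dx": -0.05,"dy": 0,"dz": -0.0015,"yaw": 0,"fingers": 1}]'

```text
clock: 18.25
position: [0.51, 0.0196, 0.1208]
tool_rot: [-3.137, -0.001, 1.8]
force: [-0.3, 2.8, 4.5]
grip_width: 0.0212
finger_force: 100.0
```

Emit:
drive_tool --targets '[{"dx": -0.05,"dy": 0,"dz": 0.002,"yaw": 0,"fingers": 1},{"dx": -0.05,"dy": 0,"dz": -0.0005,"yaw": 0,"fingers": 1},{"dx": -0.05,"dy": 0,"dz": -0.0012,"yaw": 0,"fingers": 1},{"dx": -0.05,"dy": 0,"dz": -0.0012,"yaw": 0,"fingers": 1}]'

```text
clock: 18.65
position: [0.5146, -0.0005, 0.1207]
tool_rot: [-3.137, -0.0, 1.8]
force: [2.1, 0.3, 1.3]
grip_width: 0.0214
finger_force: 99.6
```

Emit:
drive_tool --targets '[{"dx": -0.05,"dy": 0,"dz": -0.0012,"yaw": 0,"fingers": 1},{"dx": -0.05,"dy": 0,"dz": -0.0012,"yaw": 0,"fingers": 1},{"dx": -0.05,"dy": 0,"dz": -0.0012,"yaw": 0,"fingers": 1}]'

```text
clock: 18.95
position: [0.5177, -0.0151, 0.1209]
tool_rot: [-3.137, -0.0, 1.8]
force: [0.7, -0.0, -3.3]
grip_width: 0.0213
finger_force: 99.0
```

Emit:
drive_tool --targets '[{"dx": 0,"dy": 0,"dz": 0.003,"yaw": 0,"fingers": 1},{"dx": 0,"dy": 0,"dz": 0,"yaw": 0,"fingers": 1}]'

```text
clock: 19.15
position: [0.5177, -0.0146, 0.1208]
tool_rot: [-3.137, -0.0, 1.8]
force: [-0.9, 0.2, 0.6]
grip_width: 0.0211
finger_force: 99.6
```

Emit:
drive_tool --targets '[{"dx": 0,"dy": 0,"dz": 0.003,"yaw": 0,"fingers": 1},{"dx": 0,"dy": 0,"dz": 0,"yaw": 0,"fingers": 1}]'

```text
clock: 19.35
position: [0.5178, -0.0143, 0.1207]
tool_rot: [-3.137, 0.0, 1.8]
force: [-0.7, -0.5, 5.3]
grip_width: 0.0209
finger_force: 100.1
```

Emit:
drive_tool --targets '[{"dx": 0,"dy": 0,"dz": 0.002,"yaw": 0,"fingers": 1},{"dx": 0.03,"dy": 0,"dz": 0,"yaw": 0,"fingers": 1},{"dx": 0.05,"dy": 0,"dz": 0.0004,"yaw": 0,"fingers": 1}]'

```text
clock: 19.65
position: [0.5161, -0.0067, 0.1205]
tool_rot: [-3.137, 0.0, 1.8]
force: [-1.0, -0.1, 7.1]
grip_width: 0.021
finger_force: 100.3
```

Emit:
drive_tool --targets '[{"dx": 0.05,"dy": 0,"dz": 0.0004,"yaw": 0,"fingers": 1},{"dx": 0.05,"dy": 0,"dz": 0.0004,"yaw": 0,"fingers": 1},{"dx": 0.05,"dy": 0,"dz": 0.0004,"yaw": 0,"fingers": 1}]'

```text
clock: 19.95
position: [0.5126, 0.0083, 0.1204]
tool_rot: [-3.137, 0.0, 1.8]
force: [-1.9, -1.3, 6.6]
grip_width: 0.0209
finger_force: 100.3
```

Emit:
drive_tool --targets '[{"dx": 0.05,"dy": 0,"dz": 0.0015,"yaw": 0,"fingers": 1},{"dx": 0.05,"dy": 0,"dz": 0.0005,"yaw": 0,"fingers": 1},{"dx": 0.05,"dy": 0,"dz": 0.0005,"yaw": 0,"fingers": 1}]'

```text
clock: 20.25
position: [0.5092, 0.0229, 0.1202]
tool_rot: [-3.137, 0.0, 1.8]
force: [-2.0, -0.8, 8.0]
grip_width: 0.021
finger_force: 100.3
```

Emit:
drive_tool --targets '[{"dx": 0.05,"dy": 0,"dz": 0.0005,"yaw": 0,"fingers": 1},{"dx": 0.05,"dy": 0,"dz": 0.0005,"yaw": 0,"fingers": 1},{"dx": 0.05,"dy": 0,"dz": 0.0005,"yaw": 0,"fingers": 1}]'

```text
clock: 20.55
position: [0.5058, 0.0375, 0.12]
tool_rot: [-3.137, 0.0, 1.8]
force: [-2.3, -0.4, 7.6]
grip_width: 0.0214
finger_force: 100.3
```

Emit:
drive_tool --targets '[{"dx": 0.05,"dy": 0,"dz": 0.0006,"yaw": 0,"fingers": 1},{"dx": 0.05,"dy": 0,"dz": 0.0006,"yaw": 0,"fingers": 1},{"dx": 0.05,"dy": 0,"dz": 0.0006,"yaw": 0,"fingers": 1},{"dx": 0.05,"dy": 0,"dz": 0.0006,"yaw": 0,"fingers": 1}]'

```text
clock: 20.95
position: [0.5012, 0.057, 0.1197]
tool_rot: [-3.137, 0.0, 1.8]
force: [-1.8, -1.1, 5.6]
grip_width: 0.0212
finger_force: 100.3
```

Emit:
drive_tool --targets '[{"dx": 0.05,"dy": 0,"dz": 0.0006,"yaw": 0,"fingers": 1},{"dx": 0.05,"dy": 0,"dz": 0.0006,"yaw": 0,"fingers": 1},{"dx": 0.05,"dy": 0,"dz": 0.0006,"yaw": 0,"fingers": 1},{"dx": 0.05,"dy": 0,"dz": 0.0006,"yaw": 0,"fingers": 1}]'

```text
clock: 21.35
position: [0.4966, 0.0765, 0.1195]
tool_rot: [-3.137, 0.0, 1.8]
force: [-1.0, -0.8, 5.7]
grip_width: 0.0212
finger_force: 100.2
```

Emit:
drive_tool --targets '[{"dx": 0.05,"dy": 0,"dz": 0.0025,"yaw": 0,"fingers": 1},{"dx": 0.05,"dy": 0,"dz": 0.0008,"yaw": 0,"fingers": 1},{"dx": 0.05,"dy": 0,"dz": 0.0008,"yaw": 0,"fingers": 1},{"dx": 0.05,"dy": 0,"dz": 0.0008,"yaw": 0,"fingers": 1}]'

```text
clock: 21.75
position: [0.4921, 0.096, 0.119]
tool_rot: [-3.137, -0.0, 1.8]
force: [-1.7, -1.3, 8.1]
grip_width: 0.0212
finger_force: 100.3
```

Emit:
drive_tool --targets '[{"dx": 0.05,"dy": 0,"dz": 0.001,"yaw": 0,"fingers": 1},{"dx": 0.05,"dy": 0,"dz": 0.001,"yaw": 0,"fingers": 1},{"dx": 0.05,"dy": 0,"dz": 0.001,"yaw": 0,"fingers": 1},{"dx": 0.05,"dy": 0,"dz": 0.001,"yaw": 0,"fingers": 1}]'

```text
clock: 22.15
position: [0.4875, 0.1155, 0.1186]
tool_rot: [-3.137, 0.0, 1.8]
force: [-1.8, -0.8, 6.9]
grip_width: 0.0213
finger_force: 100.3
```

Emit:
drive_tool --targets '[{"dx": 0.05,"dy": 0,"dz": 0.0015,"yaw": 0,"fingers": 1},{"dx": 0.05,"dy": 0,"dz": 0.0012,"yaw": 0,"fingers": 1},{"dx": 0.05,"dy": 0,"dz": 0.0012,"yaw": 0,"fingers": 1},{"dx": 0.05,"dy": 0,"dz": 0.0012,"yaw": 0,"fingers": 1}]'

```text
clock: 22.55
position: [0.483, 0.135, 0.1182]
tool_rot: [-3.137, -0.0, 1.8]
force: [-2.0, -0.0, 7.4]
grip_width: 0.021
finger_force: 100.3
```

Emit:
drive_tool --targets '[{"dx": 0.05,"dy": 0,"dz": 0.0012,"yaw": 0,"fingers": 1},{"dx": 0.05,"dy": 0,"dz": 0.0012,"yaw": 0,"fingers": 1}]'

```text
clock: 22.75
position: [0.4807, 0.1447, 0.1179]
tool_rot: [-3.137, -0.0, 1.8]
force: [-1.8, -1.0, 8.3]
grip_width: 0.0212
finger_force: 100.3
```

The profile at about 11 N is a straight line from cap to cap, so all sections are home. Back to the stand.

Emit:
drive_tool --targets '[{"dx": 0,"dy": 0,"dz": -0.05,"yaw": 0,"fingers": 1},{"dx": 0,"dy": 0,"dz": -0.2,"yaw": 0,"fingers": 1},{"dx": 0,"dy": 0,"dz": -0.25,"yaw": 0,"fingers": 1},{"dx": 0,"dy": 0,"dz": -0.15,"yaw": 0,"fingers": 1},{"dx": 0.328,"dy": 0.127,"dz": 0,"yaw": 0,"fingers": 1},{"dx": 0.328,"dy": 0.127,"dz": 0,"yaw": 0,"fingers": 1},{"dx": 0.328,"dy": 0.127,"dz": 0,"yaw": 0,"fingers": 1},{"dx": 0.328,"dy": 0.127,"dz": 0,"yaw": 0,"fingers": 1},{"dx": 0.328,"dy": 0.127,"dz": 0,"yaw": 0,"fingers": 1},{"dx": 0,"dy": 0,"dz": 0,"yaw": -0.094,"fingers": 1},{"dx": 0,"dy": 0,"dz": 0,"yaw": -0.094,"fingers": 1},{"dx": 0,"dy": 0,"dz": 0,"yaw": -0.094,"fingers": 1},{"dx": 0,"dy": 0,"dz": 0,"yaw": -0.094,"fingers": 1},{"dx": 0,"dy": 0,"dz": 0,"yaw": -0.094,"fingers": 1},{"dx": 0,"dy": 0,"dz": 0,"yaw": -0.094,"fingers": 1},{"dx": 0,"dy": 0,"dz": 0,"yaw": -0.094,"fingers": 1},{"dx": 0,"dy": 0,"dz": 0,"yaw": -0.094,"fingers": 1},{"dx": 0,"dy": 0,"dz": 0,"yaw": 0,"fingers": 1},{"dx": 0,"dy": 0,"dz": 0,"yaw": 0,"fingers": 1}]'

```text
clock: 24.65
position: [0.5058, 0.3181, 0.1821]
tool_rot: [-3.14, -0.005, 2.976]
force: [-0.4, 0.0, -3.2]
grip_width: 0.0208
finger_force: 99.2
```

```bash
python3 g.py .5048 .3185 170.7; python3 - <<'E'
from h import *
a=cv2.resize(grab_frame('scene')[110:260,150:310],(800,600),interpolation=2)
cv2.imwrite('pics/s3.png',a) 
E
```

```text
[0.50575743 0.31810389 0.18214397] [-3.13984088 -0.00465856  2.97626547] [ 0.03  0.72 -1.08  1.65  0.67  1.2   0.19] tool dx,dy units 0.0100956864237925 0.0023313848204176545 yaw units -0.0019172236098234585
[-0.43789302  0.00954888 -3.1614282 ] [ 0.03938955 -0.01193731 -0.00414823] 24.65
```

View pics/s3.png

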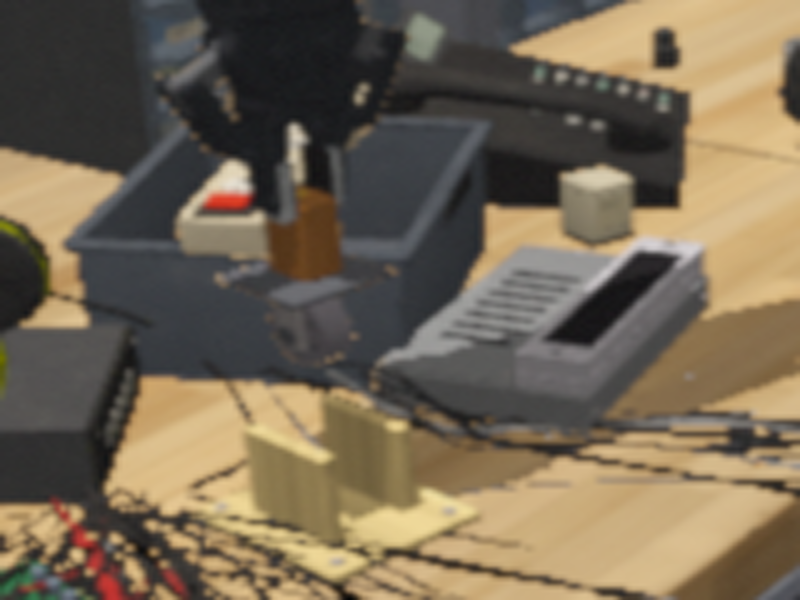

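The roller hangs upright (plate (315,285), wheel (320,325)) above the stand walls at (290,470) and (370,450); the trim looks flush. Lowering.

Emit:
drive_tool --targets '[{"dx": 0.005,"dy": 0.003,"dz": 0.2,"yaw": -0.002,"fingers": 1},{"dx": 0,"dy": 0,"dz": 0.2,"yaw": 0,"fingers": 1},{"dx": 0,"dy": 0,"dz": 0.2,"yaw": 0,"fingers": 1},{"dx": 0,"dy": 0,"dz": 0.2,"yaw": 0,"fingers": 1},{"dx": 0,"dy": 0,"dz": 0.1,"yaw": 0,"fingers": 1},{"dx": 0,"dy": 0,"dz": 0.04,"yaw": 0,"fingers": 1},{"dx": 0,"dy": 0,"dz": 0,"yaw": 0,"fingers": 1},{"dx": 0,"dy": 0,"dz": 0,"yaw": 0,"fingers": 1}]'

```text
clock: 25.5
position: [0.5052, 0.319, 0.0891]
tool_rot: [-3.141, -0.004, 2.984]
force: [-0.6, -1.0, -2.4]
grip_width: 0.021
finger_force: 99.1
```

```bash
python3 g.py .5052 .3188 170.5
```

```text
[0.50517224 0.31904921 0.08913371] [-3.14076826 -0.00353815  2.98391817] [-0.02  0.82 -1.    1.73  0.79  1.05  0.11] tool dx,dy units -0.0006655077728517837 -0.002417541881365364 yaw units 0.005176859218037558
[-0.61914378 -0.9814642  -2.44267711] [0.00309879 0.04947241 0.05396841] 25.5
```

Emit:
drive_tool --targets '[{"dx": 0,"dy": 0,"dz": 0.03,"yaw": 0.005,"fingers": 1},{"dx": 0,"dy": 0,"dz": 0.02,"yaw": 0,"fingers": 1},{"dx": 0,"dy": 0,"dz": 0.015,"yaw": 0,"fingers": 1},{"dx": 0,"dy": 0,"dz": 0,"yaw": 0,"fingers": 1}]'

```text
clock: 25.9
position: [0.5049, 0.3187, 0.0819]
tool_rot: [-3.14, -0.004, 2.976]
force: [0.1, 0.8, -2.2]
grip_width: 0.0214
finger_force: 99.3
```

Emit:
drive_tool --targets '[{"dx": 0,"dy": 0,"dz": 0.008,"yaw": 0,"fingers": 1},{"dx": 0,"dy": 0,"dz": 0,"yaw": 0,"fingers": 1}]'

```text
clock: 26.1
position: [0.505, 0.319, 0.0817]
tool_rot: [-3.14, -0.004, 2.976]
force: [-1.6, -0.9, 6.8]
grip_width: 0.0211
finger_force: 100.4
```

Emit:
drive_tool --targets '[{"dx": 0,"dy": 0,"dz": -0.006,"yaw": 0,"fingers": 1},{"dx": 0,"dy": 0,"dz": 0,"yaw": 0,"fingers": 0},{"dx": 0,"dy": 0,"dz": 0,"yaw": 0,"fingers": 0},{"dx": 0,"dy": 0,"dz": 0,"yaw": 0,"fingers": 0},{"dx": 0,"dy": 0,"dz": 0,"yaw": 0,"fingers": 0},{"dx": 0,"dy": 0,"dz": 0,"yaw": 0,"fingers": 0},{"dx": 0,"dy": 0,"dz": 0,"yaw": 0,"fingers": 0},{"dx": 0,"dy": 0,"dz": -0.1,"yaw": 0,"fingers": 0},{"dx": 0,"dy": 0,"dz": -0.3,"yaw": 0,"fingers": 0},{"dx": 0,"dy": 0,"dz": -0.3,"yaw": 0,"fingers": 0},{"dx": 0,"dy": 0,"dz": -0.3,"yaw": 0,"fingers": 0},{"dx": 0,"dy": 0,"dz": -0.3,"yaw": 0,"fingers": 0},{"dx": 0,"dy": 0,"dz": 0,"yaw": 0,"fingers": 0},{"dx": 0,"dy": 0,"dz": 0,"yaw": 0,"fingers": 0}]'

```text
clock: 27.5
position: [0.5056, 0.3188, 0.2125]
tool_rot: [-3.141, -0.003, 2.976]
force: [0.3, -0.1, 0.4]
grip_width: 0.0855
finger_force: 0.0
```

```bash
python3 - <<'E'
from h import *
a=cv2.resize(grab_frame('scene')[140:260,160:310],(800,600)[:1]*0 or (750,600),interpolation=2)
cv2.imwrite('pics/s4.png',a) 
E
```

```text
(no output)
```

View pics/s4.png

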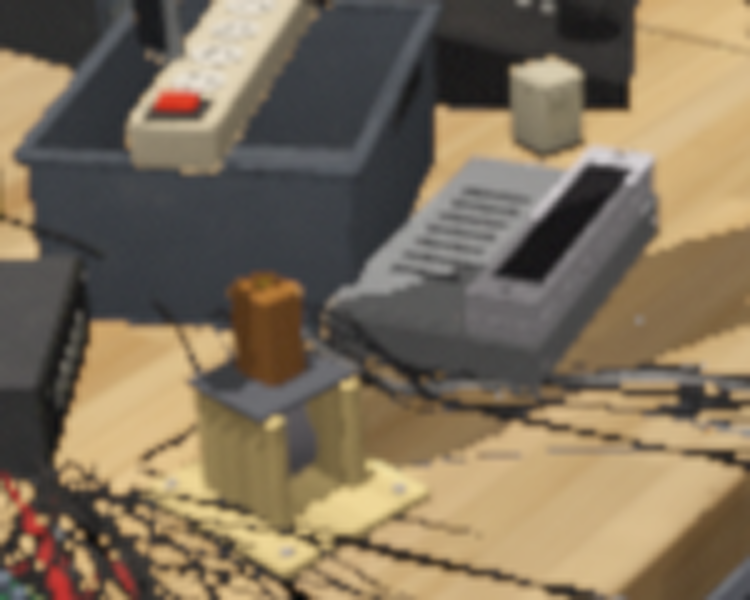

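The roller hangs upright in its stand (plate on both wall tops at (275,385)), and the gripper is clear.

```bash
python3 -c "
from workcell import workorder
print(workorder.job_done())"
```

```text
the job is handed in; nothing more can be done
None
```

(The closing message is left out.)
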